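# Sort power banks at the laser marking bench

## Task

Sort the five power banks by what the laser has done to them: the two engraved black ones (diamond mark on top) go into the blue tray, the engraved silver one into the white tray, and the two plain ones without a mark, black and silver, into the pine jig, one in each bay, in either order. Set each one down flat on the floor of its tray, mark upward, rather than dropping it, and leave the tape roll where it is.

Things in the scene. Friction and masses are not known exactly. Their poses are not given: they have to be found in the camera images.
- black_marked_1: engraved black power bank, black box with a white diamond outline, 28 mm across, engraved in the middle of its top face; 85 x 30 x 24 mm (x, y, z), about 120 g, lying flat; origin: centre of its underside, x along its length, z up
- black_marked_2: second engraved black power bank, the same as the first: black box with a white diamond outline, 28 mm across, engraved in the middle of its top face; 85 x 30 x 24 mm (x, y, z), about 120 g, lying flat; origin: centre of its underside, x along its length, z up
- silver_marked: engraved silver power bank, silver-grey box with a black diamond outline, 28 mm across, engraved in the middle of its top face; 85 x 30 x 24 mm (x, y, z), about 120 g, lying flat; origin: centre of its underside, x along its length, z up
- black_plain: black power bank with a bare top, no mark (not yet engraved); 85 x 30 x 24 mm (x, y, z), about 120 g, lying flat; origin: centre of its underside, x along its length, z up
- silver_plain: silver-grey power bank with a bare top, no mark (not yet engraved); 85 x 30 x 24 mm (x, y, z), about 120 g, lying flat; origin: centre of its underside, x along its length, z up
- blue_tray: blue plastic tray, open on top; inside 115 x 170 mm (x, y), floor 4 mm thick, walls 5 mm thick and 14 mm high measured from the table; fixed to the table; origin: centre of its underside (on the table), x across its short side, y along its long side, z up
- white_tray: white plastic tray, open on top; inside 115 x 170 mm (x, y), floor 4 mm thick, walls 5 mm thick and 14 mm high measured from the table; fixed to the table; origin: centre of its underside (on the table), x across its short side, y along its long side, z up
- pine_jig: pale pinewood tray split into two equal bays by a strip 6 mm thick and as high as the walls, lying along x at y = 0; each bay is 115 x 82 mm, with its centre at y = +44 or -44 mm; inside 115 x 170 mm (x, y), floor 4 mm thick, walls 8 mm thick and 14 mm high measured from the table; fixed to the table; origin: centre of its underside (on the table), x across its short side, y along its long side, z up
- tape_roll: roll of blue masking tape lying flat among the power banks, 84 mm outside and 60 mm inside diameter, 24 mm high, loose, to be left alone; origin: centre of its underside
Things that resemble listed ones, but are neither listed nor needed, are in the scene too. Leave any pink or yellow look-alike of the black_marked_2 alone.

How it is judged:
By the outcome, as a careful person would: the job done as asked, in the order asked, and still so for the second after the job is handed in, with the robot touching nothing.
It also fails if it takes over 106 s, if anything falls off the work surface, if the arm or the gripper's body presses on something with over 40 N, if the wrist force passes 120 N, or if a joint passes its speed limit or range.

## Robot

A 6-joint arm with a two-finger parallel gripper is mounted at the origin on the work surface. World frame = base frame: x ahead of the robot, y to its left, z up, the work surface at z = 0. Lengths are in mm, angles in rad, forces in N, time in s.
With the tool pointing down it reaches from about 350 to 775 mm from the base axis. Payload 7.3 kg.
Tool frame: the origin (TCP) lies on the centre line of the jaws, within the pads' length; the fingertips stand 17 mm ahead of it and the grasp point (between the pads) lies 2 mm behind it; z points along the fingers, y is the line along which they close (so a half turn about z gives the same grasp; the last joint's range is limited). The gripper opens to 92 mm and grips with 3 to 60 N. Pads are 19 mm wide; open, the fingers measure 130 mm over their backs; the gripper's body (75 mm by 190 mm) begins 47 mm behind the grasp point.
Start: joints at [-1.475, 0.342, 1.524, -0, 1.275, -0.146], TCP at [125.733, -509.742, 222.841] pointing down, gripper open.
Joint ranges: [-2.53, 2.53], [-0.77, 2.02], [0.04, 2.7], [-1, 4.14], [0.28, 2.66], [-3.11, 3.11]. Speed limits (rad/s): [2.57, 2.57, 3.14, 3.14, 3.14, 3.14].

## Interface

Orientations are given as [roll, pitch, yaw] about the fixed x, y, z axes, in that order (R = Rz(yaw) Ry(pitch) Rx(roll)).
In Python, from plant import bot gives the robot as it stands. The module is installed in compiled form; this text tells all that it offers.
- The arm moves only by the shell command python3 -m pendant 'ROWS'. ROWS is JSON, a list of rows, each a list of 3 entries, a list of its own where there are three numbers: the shift along the world's x, y, z as a fraction of full scale, then the turn, a rotation vector about the world's x, y, z as a fraction of full scale, then the opening, from -1 (shut) to 1 (fully open), so that 0 is half open. In form: [[[tx, ty, tz], [rx, ry, rz], claw], ...]. A call has exactly 10 rows; each row shifts and turns the commanded pose from where the row before left it; what a row does not reach is not made up. Full scale, the value 1, is 30 mm for a shift and 0.12 rad for a turn. A row lasts 1/12 s, in which the tool goes at most 41.7 mm and 7.16 degrees, less where a joint would pass 70% of its speed; a pose out of reach is approached as far as the arm can. A call with a number of a shift or a turn outside -1 to 1 is refused whole. A call with a gripper value outside its range is refused whole. The fingers move at their own pace and stop on an object; the grip force is fixed at half the most. Time passes only in rows, so rows that do not move let the fingers close, or fill a call up. It gives the time, the measured TCP pose, the force, the opening and the grip force at its end, in the units of the state.
- bot.get_obs(): the state, without advancing time (a new reading comes with each control period).
- bot.capture(name): name is "scene" or "side" or "wrist"; returns the picture (480x640x3 uint8, blue, green, red); there is no depth.
- bot.camera_params(name): a dict with "fovy" (degrees; the focal length in pixels is half the picture's height over the tangent of half this angle, whatever the lens; pixels are square), "cx", "cy" (the principal point, pixels), "camera_from_world" (4x4, takes a point from world to camera coordinates). Camera axes: x right, y down, z forward; pixel columns grow to the right and rows downward; lengths in mm; the calibration is good to about 2 mm. The wrist camera is an equidistant fisheye: a pixel r from the principal point sees the ray r / f radians off the axis. A picture is of the moment at which its call begins: read the wrist's pose just before it. camera_params takes no time and is no camera call; for the wrist camera it gives the pose at the moment of the call.
- bot.close_job(): hands the job in; it is judged then, once.
The state is a dict: "time": time; "joint_positions": joint angles; "dq": joint speeds; "tau": joint torques, N m; "tool_pos": TCP position; "tcp_rot": TCP orientation; "contact_force": force on the tool from outside, world axes, zero at the start; "moment": the same for the moment, N m; "grip_width": finger opening in mm; "finger_force": force on a finger pad.
Only numpy, scipy, OpenCV 4.12 (cv2) and the standard library are available. Lean on these libraries where they do the work, as an engineer would, in place of code of your own. Each camera call takes 0.05 s, during which the arm holds its last target. There are 200 camera calls.

## Working session

There is one attempt and no reset: what is moved stays moved. The work goes in short steps, Python scripts to look and compute and a shell command to move; the robot and the scene stay as the last step left them, time stands still between calls to the robot, and variables do not carry over. Pictures are saved under pics/ and viewed, at most 14 in all, crops included, and the job is handed in when it is done.

```bash
mkdir -p pics; cat > h.py <<'E'
import numpy as np,cv2
from plant import bot
def snap(n,f):
    p=bot.camera_params(n); im=bot.capture(n); cv2.imwrite('pics/'+f,im); return im,p
def px2w(p,u,v,z,fish=False):
    f=240/np.tan(np.radians(p['fovy'])/2)
    d=np.array([(u-p['cx'])/f,(v-p['cy'])/f,1.])
    if fish:
        r=np.hypot(d[0],d[1]); d=np.array([d[0]/r*np.sin(r),d[1]/r*np.sin(r),np.cos(r)]) if r>1e-9 else d
    T=np.array(p['camera_from_world']); R=T[:3,:3]; c=-R.T@T[:3,3]; d=R.T@d
    return c+d*(z-c[2])/d[2]
def w2px(p,X):
    f=240/np.tan(np.radians(p['fovy'])/2)
    T=np.array(p['camera_from_world']); q=T[:3,:3]@np.array(X)+T[:3,3]
    return np.array([p['cx']+f*q[0]/q[2],p['cy']+f*q[1]/q[2]])
E
python3 - <<'E'
from h import *
for n in ['scene','side','wrist']:
    im,p=snap(n,n+'0.png'); T=np.array(p['camera_from_world']); print(n,p['fovy'],(-T[:3,:3].T@T[:3,3]).round(),T[2,:3].round(2))
o=bot.get_obs(); print(o['time'],o['tool_pos'],o['tcp_rot'],o['grip_width'])
E
```

```text
scene 57.411141989066785 [1060. -440.  890.] [-0.55  0.33 -0.77]
side 49.83407600645201 [ -3. 663. 926.] [ 0.34 -0.58 -0.74]
wrist 65.70646984690485 [ 202. -491.  384.] [-0.29 -0.07 -0.96]
0.15 [ 125.70861773 -509.420249    222.30635413] [-3.14045602e+00 -1.79488185e-04  2.41792772e-01] 92.08473275172636
```

View pics/scene0.png

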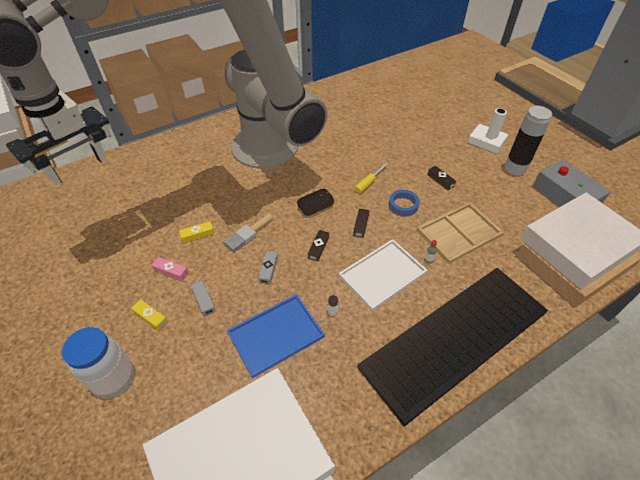

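View pics/side0.png

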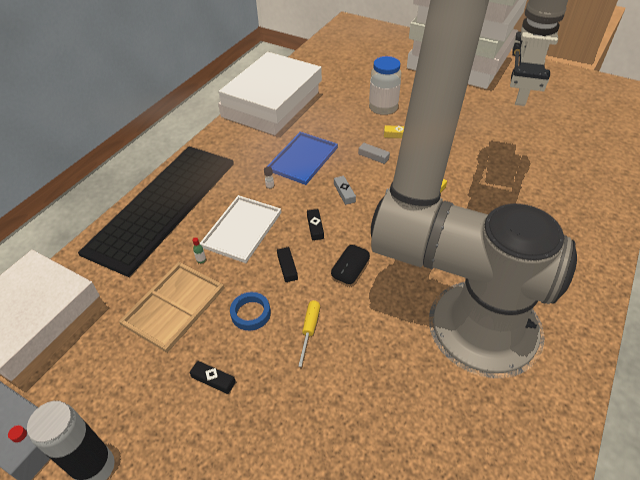

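Scene view candidates: black marked (319,245) and (442,177); silver marked (268,266); black plain (361,222); silver plain (202,298). Look-alikes to leave alone: yellow (197,232) and (149,314), pink (170,268), the black mouse or case (316,202), the tape (404,203), and the putty knife (240,238). The side view shows the same layout. Next is a close crop to check these choices.

```bash
cat > fit.py <<'E'
from h import *
from scipy.optimize import minimize
def hullpts(x,y,a,L,W,z0,z1):
    c,s=np.cos(a),np.sin(a)
    return [(x+c*i*L/2-s*j*W/2,y+s*i*L/2+c*j*W/2,z) for i in(-1,1) for j in(-1,1) for z in(z0,z1)]
def poly(p,X): return cv2.convexHull(np.array([w2px(p,q) for q in X],np.float32))
def fit(views,L,W,z0,z1):
    """views: list of (params, hull of mask). maximise IoU of hulls"""
    def cost(v):
        t=0
        for p,h in views:
            q=poly(p,hullpts(v[0],v[1],v[2],L,W,z0,z1)); i=cv2.intersectConvexConvex(q,h)[0]
            t+=1-i/(cv2.contourArea(q)+cv2.contourArea(h)-i)
        return t/len(views)
    p,h=views[0]; m=h.reshape(-1,2).mean(0); w=px2w(p,*m,z1/2)
    best=min((minimize(cost,[w[0],w[1],a],method='Nelder-Mead',options=dict(initial_simplex=[[w[0],w[1],a],[w[0]+15,w[1],a],[w[0],w[1]+15,a],[w[0],w[1],a+.3]])) for a in np.arange(0,np.pi,.39)),key=lambda r:r.fun)
    return best.x,best.fun
def mask(im,kind):
    hsv=cv2.cvtColor(im,cv2.COLOR_BGR2HSV); b=im.astype(int); h,s,v=cv2.split(hsv.astype(int))
    m={'black':(v<62)&(s<120),'silver':(s<60)&(v>60)&(v<240),'blue':(h>100)&(h<130)&(s>110),'white':(s<50)&(v>120)}[kind]
    return m.astype(np.uint8)
def blob(im,kind,u,v,r=45):
    m=mask(im,kind)
    m=cv2.morphologyEx(m,cv2.MORPH_OPEN,np.ones((2,2)))
    k=np.zeros_like(m); cv2.circle(k,(u,v),r,1,-1); m&=k
    n,l,st,_=cv2.connectedComponentsWithStats(m)
    i=1+np.argmax(st[1:,4]); c=cv2.findContours((l==i).astype(np.uint8),0,2)[0]
    return cv2.convexHull(max(c,key=len)).astype(np.float32),st[i]
E
cat > run1.py <<'E'
from fit import *
S=cv2.imread('pics/scene0.png');D=cv2.imread('pics/side0.png');ps=bot.camera_params('scene');pd=bot.camera_params('side')
items={'bm1':('black',(319,245),(315,224)),'bm2':('black',(442,177),(212,377)),'bp':('black',(361,222),(287,264)),'sm':('silver',(268,266),(345,189)),'sp':('silver',(202,298),(374,153))}
c=S.copy()
for n,(k,a,b) in items.items():
    hs,s1=blob(S,k,*a,26);hd,s2=blob(D,k,*b,32)
    for lab,v in(('scene',[(ps,hs)]),('side',[(pd,hd)]),('both',[(ps,hs),(pd,hd)])):
        x,f=fit(v,85,30,0,24); print(n,lab,x[:2].round(1),round(x[2]%np.pi,3),round(f,3),end=' | ')
    print()
    cv2.polylines(c,[poly(ps,hullpts(*x,85,30,0,24)).astype(int)],True,(0,0,255))
for n,k,a,b,r1,r2,w in(('blue','blue',(276,334),(303,157),60,42,5),('white','white',(383,272),(241,229),52,50,5)):
    hs,_=blob(S,k,*a,r1);hd,_=blob(D,k,*b,r2)
    for v in([(ps,hs)],[(pd,hd)]):
        x,f=fit(v,115+2*w,170+2*w,0,14); print(n,x[:2].round(1),round(x[2]%np.pi,3),round(f,3))
    cv2.polylines(c,[poly(ps,hullpts(*x,115+2*w,170+2*w,0,14)).astype(int)],True,(0,0,255))
cv2.imwrite('pics/crop1.png',np.hstack([cv2.resize(c[150:390,130:530],(800,480),interpolation=cv2.INTER_CUBIC)]))
cv2.imwrite('pics/jig.png',np.hstack([cv2.resize(S[190:270,405:515],(440,320),interpolation=cv2.INTER_CUBIC),cv2.resize(D[255:360,110:230],(360,315),interpolation=cv2.INTER_CUBIC)[:315] if 0 else cv2.resize(cv2.copyMakeBorder(D[250:355,110:230],0,1,0,0,0),(360,320),interpolation=cv2.INTER_CUBIC)]))
E
python3 run1.py
```

```text
bm1 scene [430.7 -41.4] 2.597 0.85 | bm1 side [445.6 -73.8] 2.173 0.509 | bm1 both [445.9 -69.9] 2.229 0.718 | 
bm2 scene [415.8 370.7] 3.043 0.319 | bm2 side [419.2 371.3] 0.012 0.153 | bm2 both [417.3 371.3] 0.009 0.244 | 
bp scene [376.7 129.5] 2.43 0.985 | bp side [440.7  65.9] 2.32 0.143 | bp both [440.7  65.9] 2.318 0.566 | 
sm scene [ 445.4 -211.6] 2.478 0.13 | sm side [ 439.3 -213.2] 2.368 0.127 | sm both [ 443.4 -212.8] 2.452 0.185 | 
sp scene [ 444.2 -384.7] 3.076 0.091 | sp side [ 438.5 -383.3] 3.012 0.148 | sp both [ 440.5 -384.6] 3.077 0.151 | 
blue [ 612.8 -281. ] 0.004 0.041
blue [ 608.9 -281.5] 0.035 0.197
white [607.8  19.5] 0.101 0.019
white [599.9  18.8] 0.105 0.03
```

View pics/crop1.png

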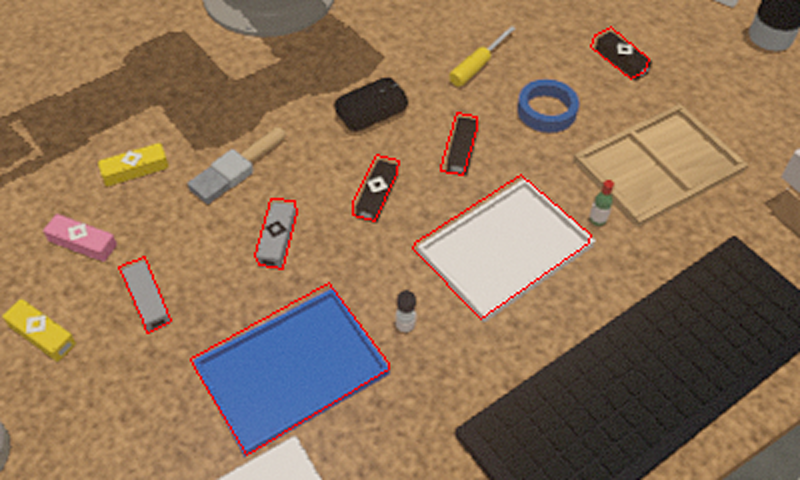

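View pics/jig.png

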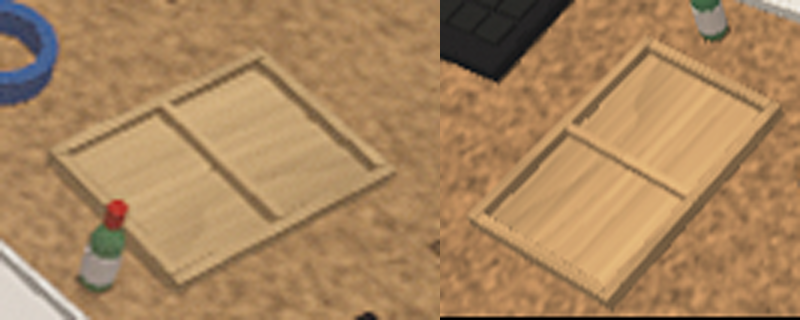

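The crop shows two black banks with white diamonds at crop pixels (377,185) and (625,49), and a plain black one at (460,145). The silver bank with the diamond is at (277,230) and the plain silver one at (145,295). The jig crop gives its outer corners. Next I'll tighten the black masks, fit the jig, and place the neighbouring obstacles.

```bash
cat > run2.py <<'E'
from fit import *
S=cv2.imread('pics/scene0.png');D=cv2.imread('pics/side0.png');ps=bot.camera_params('scene');pd=bot.camera_params('side')
def blk(im,u,v,r):
    lab=cv2.cvtColor(im,cv2.COLOR_BGR2LAB).astype(int); m=((lab[...,2]<139)).astype(np.uint8)  # low chroma => not cork
    k=np.zeros_like(m); cv2.circle(k,(u,v),r,1,-1); m=cv2.morphologyEx(m&k,cv2.MORPH_OPEN,np.ones((2,2)))
    n,l,st,_=cv2.connectedComponentsWithStats(m); i=1+np.argmax(st[1:,4]); c=cv2.findContours((l==i).astype(np.uint8),0,2)[0]
    return cv2.convexHull(max(c,key=len)).astype(np.float32)
for n,a,b,r in(('bm1',(319,245),(315,224),22),('bm2',(442,177),(212,377),22),('bp',(361,222),(287,264),22),('sm',(268,266),(345,189),22),('sp',(202,298),(374,153),22)):
    hs=blk(S,*a,r);hd=blk(D,*b,26)
    for lab,v in(('scene',[(ps,hs)]),('side',[(pd,hd)]),('both',[(ps,hs),(pd,hd)])):
        x,f=fit(v,85,30,0,24); print(n,lab,x[:2].round(1),round(x[2]%np.pi,3),round(f,3),end=' | ')
    print()
for p,c in((ps,[(418,228.7),(470.5,203),(503.7,232.5),(450,260.5)]),(pd,[(120,322),(180,264),(223.3,286),(166.7,348.5)])):
    w=np.array([px2w(p,u,v,14)[:2] for u,v in c]); print('jig',w.round(),w.mean(0).round(1),cv2.minAreaRect(w.astype(np.float32)))
for n,p,u,v,z in(('tape',ps,404,203,12),('tapeS',pd,250,311,12),('mouse',ps,316,202,15),('mouseS',pd,350,264,15),('redb',ps,430,260,0),('redbS',pd,200,262,0),('dkb',ps,333,315,0),('dkbS',pd,269,187,0),('kniftip',ps,228,246,8),('kniftop',ps,252,230,8),('driver',ps,357,190,10)):
    print(n,px2w(p,u,v,z)[:2].round())
for z in(30,40,50,60,70): print(z,px2w(ps,434,241,z)[:2].round(),px2w(ps,333,296,z)[:2].round())
E
python3 run2.py
```

```text
bm1 scene [451.6 -69.2] 2.33 0.177 | bm1 side [446.8 -72.8] 2.212 0.123 | bm1 both [449.1 -71. ] 2.284 0.227 | 
bm2 scene [424.3 371.1] 3.084 0.201 | bm2 side [418.8 371.3] 0.012 0.141 | bm2 both [420.  371.3] 0.013 0.191 | 
bp scene [445.4  70.2] 2.415 0.182 | bp side [440.7  65.9] 2.32 0.115 | bp both [442.6  68.1] 2.388 0.238 | 
sm scene [ 446.  -212.1] 2.479 0.129 | sm side [ 439.2 -213.2] 2.368 0.126 | sm both [ 443.4 -212.8] 2.452 0.187 | 
sp scene [ 444.2 -384.9] 3.077 0.085 | sp side [ 438.1 -382.7] 2.993 0.149 | sp both [ 440.3 -384.6] 3.077 0.151 | 
jig [[543. 182.]
 [547. 368.]
 [673. 364.]
 [667. 181.]] [607.5 273.6] ((608.0006103515625, 273.4287109375), (186.016845703125, 125.85889434814453), 88.9842529296875)
jig [[664. 366.]
 [655. 185.]
 [531. 187.]
 [537. 367.]] [596.8 276.3] ((597.4351806640625, 276.73773193359375), (183.0597381591797, 127.0057601928711), 87.99285125732422)
tape [447. 212.]
tapeS [443. 212.]
mouse [317.   3.]
mouseS [315.   0.]
redb [633. 149.]
redbS [628. 151.]
dkb [ 637. -147.]
dkbS [ 628. -140.]
kniftip [ 327. -270.]
kniftop [ 310. -193.]
driver [333. 131.]
30 [607. 178.] [ 609. -129.]
40 [612. 171.] [ 615. -133.]
50 [617. 163.] [ 620. -137.]
60 [622. 156.] [ 625. -140.]
70 [628. 149.] [ 630. -144.]
```

Positions agree to within about 6 mm between the two cameras: sp (441,-384), sm (443,-213), bm1 (449,-71), bp (443,68), bm2 (421,371), blue (611,-281), white (604,19), jig (602,275). The bottles at (630,150) and (632,-143) are about 70 mm high. I'll go over the plain silver one first and check it with the wrist camera.

```bash
python3 -m pendant '[[[1,0.4,-0.1],[0,0,-0.28],1],[[1,0.4,-0.1],[0,0,-0.28],1],[[1,0.4,-0.1],[0,0,-0.28],1],[[1,0.4,-0.1],[0,0,-0.28],1],[[1,0.4,-0.1],[0,0,-0.28],1],[[1,0.4,-0.1],[0,0,-0.28],1],[[1,0.4,-0.1],[0,0,-0.28],1],[[1,0.5,-0.1],[0,0,-0.28],1],[[1,0.5,-0.1],[0,0,-0.28],1],[[0.5,0.2,0],[0,0,-0.28],1]]'
python3 - <<'E'
from h import *
im,p=snap('wrist','w1.png'); print(p['cx'],p['cy'],np.array(p['camera_from_world']).round(3).tolist()); o=bot.get_obs(); print(o['time'],o['tool_pos'].round(1),o['tcp_rot'].round(3))
E
```

```text
time: 0.98
tool_pos: [413.4, -387.2, 194.9]
tcp_rot: [-3.14, 0.0, -0.094]
contact_force: [-1.2, 0.0, -0.4]
grip_width: 91.8
finger_force: 0.0
322.3176790093648 236.1914584181008 [[-0.092, -0.996, -0.002, -347.491], [-0.952, 0.088, 0.294, 397.777], [-0.293, 0.029, -0.956, 496.476], [0.0, 0.0, 0.0, 1.0]]
1.0333 [ 414.8 -386.9  195.1] [-3.14e+00 -1.00e-03 -9.40e-02]
```

View pics/w1.png

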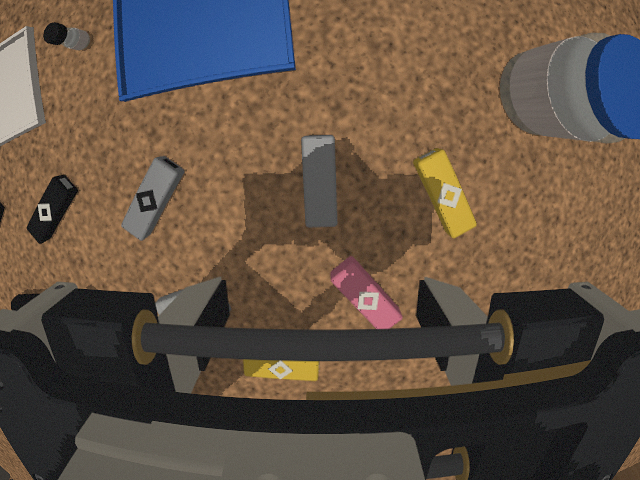

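The wrist view shows the plain silver bank under the gripper, with its top face from rows 150 to 226 at columns 303–336. The pink look-alike is close by at (365,295), and the engraved silver bank is at (152,197).

```bash
python3 - <<'E'
from h import *
p=bot.camera_params('wrist')
for n,u,v,z in(('sp fl',303,149,24),('fr',335,149,24),('nr',337,226,24),('nl',304,226,24),('pink c',333,268,24),('pink c2',345,258,24),('pink',400,320,12),('sm mark',147,201,24),('sm c',124,229,24),('sm c',142,238,24),('bm1 mark',44,212,24),('blue c',121,98,7),('blue r',294,69,14),('yel',458,236,20)): print(n,px2w(p,u,v,z,True)[:2].round(1))
E
```

```text
sp fl [ 474.  -375.3]
fr [ 471.3 -403.7]
nr [ 400.1 -399.4]
nl [ 403.  -368.8]
pink c [ 358.6 -392.2]
pink c2 [ 367.8 -404.5]
pink [ 285.8 -459.2]
sm mark [ 443.7 -215.9]
sm c [ 418.2 -181.7]
sm c [ 406.6 -201.3]
bm1 mark [449.5 -71.8]
blue c [ 552.3 -193.4]
blue r [ 548.3 -373.8]
yel [ 378.  -518.9]
```

```bash
python3 -m pendant '[[[0.21,0,-0.95],[0,0,0.03],1],[[0.21,0,-0.95],[0,0,0.03],1],[[0.21,0,-0.95],[0,0,0.03],1],[[0.21,0,-0.95],[0,0,0.03],1],[[0,0.03,-0.85],[0,0,0],1],[[0,0,-0.6],[0,0,0],1],[[0,0,-0.3],[0,0,0],1],[[0,0,0],[0,0,0],1],[[0,0,0],[0,0,0],-1],[[0,0,0],[0,0,0],-1]]'
python3 -m pendant '[[[0,0,0],[0,0,0],-1],[[0,0,0],[0,0,0],-1],[[0,0,0],[0,0,0],-1],[[0,0,0],[0,0,0],-1],[[0,0,0],[0,0,0],-1],[[0,0,0],[0,0,0],-1],[[0,0,0],[0,0,0],-1],[[0,0,0.2],[0,0,0],-1],[[0,0,0.3],[0,0,0],-1],[[0,0,0.5],[0,0,0],-1]]'
```

```text
time: 1.87
tool_pos: [436.4, -389.8, 30.7]
tcp_rot: [3.14, -0.002, -0.08]
contact_force: [-0.1, -0.2, -0.2]
grip_width: 83.1
finger_force: 0.0
time: 2.7
tool_pos: [435.4, -388.3, 59.2]
tcp_rot: [-3.14, 0.002, -0.08]
contact_force: [-0.0, -0.1, -0.2]
grip_width: 16.9
finger_force: 0.0
```

```bash
python3 - <<'E'
from h import *
im,p=snap('wrist','w2.png'); o=bot.get_obs(); print(o['time'],o['tool_pos'].round(1),o['tcp_rot'].round(3),o['grip_width'],o['finger_force'])
E
```

```text
2.75 [ 437. -390.   63.] [ 3.139e+00 -3.000e-03 -8.000e-02] 12.343411012330648 0.0
```

View pics/w2.png

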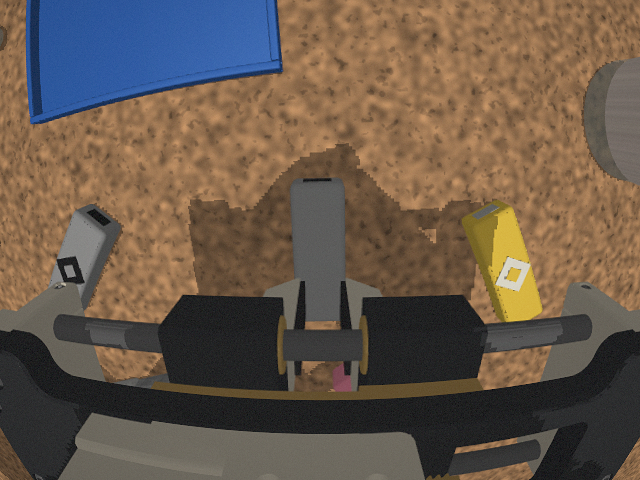

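The fingers are slower than I allowed for (about 80 mm/s), so I lifted before they had closed. The bank is still in place, centre column about 319, and looks undisturbed. I'll reopen to about half, go down again and wait longer.

```bash
python3 - <<'E'
from h import *
p=bot.camera_params('wrist')
for u,v in((294,186),(343,186),(302,320),(340,320)): print(px2w(p,u,v,24,True)[:2].round(1))
E
python3 -m pendant '[[[0,0,0],[0,0,0],0.1],[[0,0,0],[0,0,0],0.1],[[0,0,0],[0,0,0],0.1],[[0,0,0],[0,0,0],0.1],[[0,0,0],[0,0,0],0.1],[[0,0,0],[0,0,0],0.1],[[0,0,0],[0,0,0],0.1],[[0,0,0],[0,0,0],0.1],[[0,0,0],[0,0,0],0.1],[[0,0,0],[0,0,0],0.1]]'
```

```text
[ 483.9 -378.6]
[ 481.8 -405.4]
[ 401. -375.]
[ 399.1 -398.5]
time: 3.58
tool_pos: [435.9, -388.8, 59.3]
tcp_rot: [3.142, 0.0, -0.08]
contact_force: [0.2, -0.1, -0.2]
grip_width: 50.2
finger_force: 0.0
```

```bash
python3 -m pendant '[[[0.13,0,-0.5],[0,0,0],0.1],[[0,0,-0.35],[0,0,0],0.1],[[0,0,-0.15],[0,0,0],0.1],[[0,0,0],[0,0,0],-1],[[0,0,0],[0,0,0],-1],[[0,0,0],[0,0,0],-1],[[0,0,0],[0,0,0],-1],[[0,0,0],[0,0,0],-1],[[0,0,0],[0,0,0],-1],[[0,0,0],[0,0,0],-1]]'
```

```text
time: 4.42
tool_pos: [439.9, -388.9, 29.6]
tcp_rot: [3.141, -0.0, -0.08]
contact_force: [-0.8, -0.7, -0.6]
grip_width: 8.8
finger_force: 0.0
```

```bash
python3 - <<'E'
from h import *
im,p=snap('wrist','w3.png'); im2,_=snap('side','s3.png'); im3,_=snap('scene','c3.png');o=bot.get_obs(); print(o['time'],o['tool_pos'].round(1),o['grip_width'],o['finger_force'])
a=cv2.resize(im2[110:200,320:440],(400,300),interpolation=2);b=cv2.resize(im3[240:360,120:280],(400,300),interpolation=2)
cv2.imwrite('pics/m3.png',np.vstack([np.hstack([a,b]),np.hstack([cv2.resize(im,(400,300)),np.zeros((300,400,3),np.uint8)])]))
E
```

```text
4.5667 [ 439.8 -388.9   29.4] 0.882315731723949 0.0
```

View pics/m3.png

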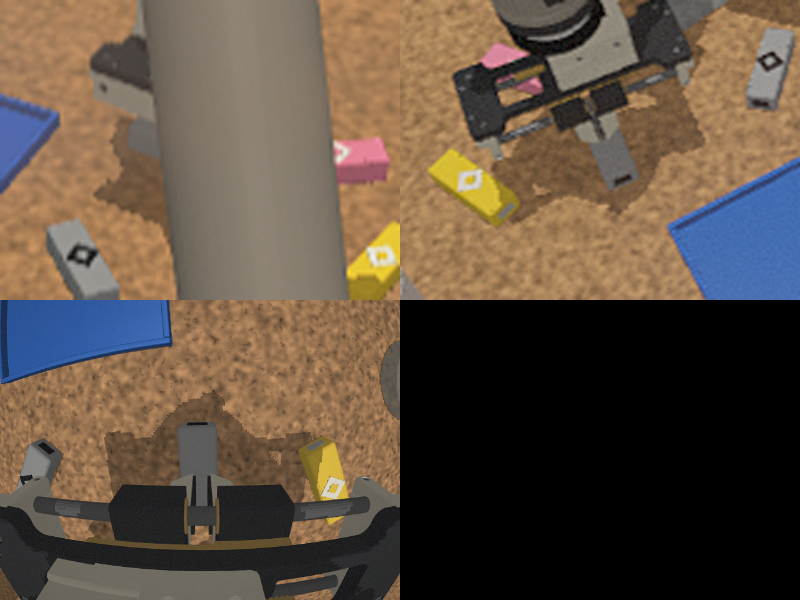

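The fingers closed above the bank: its grey top shows between the tips. The real tips are therefore at or above z≈24 with the TCP at 29.4, shorter than the stated 17 mm. TCP z=20 is safe under either reading, so I'll reopen, go there and grip.

```bash
python3 -m pendant '[[[0,0,0],[0,0,0],0.1],[[0,0,0],[0,0,0],0.1],[[0,0,0],[0,0,0],0.1],[[0,0,0],[0,0,0],0.1],[[0,0,0],[0,0,0],0.1],[[0,0,0],[0,0,0],0.1],[[0,0,0],[0,0,0],0.1],[[0,0,-0.1],[0,0,0],0.1],[[0,0,-0.1],[0,0,0],0.1],[[0,0,-0.1],[0,0,0],0.1]]'
python3 -m pendant '[[[0,0,0],[0,0,0],-1],[[0,0,0],[0,0,0],-1],[[0,0,0],[0,0,0],-1],[[0,0,0],[0,0,0],-1],[[0,0,0],[0,0,0],-1],[[0,0,0],[0,0,0],-1],[[0,0,0],[0,0,0],-1],[[0,0,0],[0,0,0],-1],[[0,0,0],[0,0,0],-1],[[0,0,0],[0,0,0],-1]]'
```

```text
time: 5.4
tool_pos: [439.8, -388.7, 19.9]
tcp_rot: [-3.142, 0.0, -0.08]
contact_force: [-0.0, 0.3, -0.3]
grip_width: 50.2
finger_force: 0.0
time: 6.23
tool_pos: [439.9, -388.9, 20.4]
tcp_rot: [3.141, -0.0, -0.08]
contact_force: [-0.2, -0.2, 0.3]
grip_width: 0.7
finger_force: 0.4
```

```bash
python3 - <<'E'
from h import *
im,p=snap('wrist','w4.png'); im3,_=snap('scene','c4.png')
b=cv2.resize(im3[255:345,155:275],(800,600),interpolation=2)
cv2.imwrite('pics/m4.png',np.hstack([cv2.resize(b,(400,300)),cv2.resize(im[150:390,160:480],(400,300))]))
cv2.imwrite('pics/m4.png',np.hstack([cv2.resize(im3[265:325,165:245],(400,300),interpolation=2),cv2.resize(im[170:350,200:440],(400,300),interpolation=2)]))
E
```

```text
(no output)
```

View pics/m4.png

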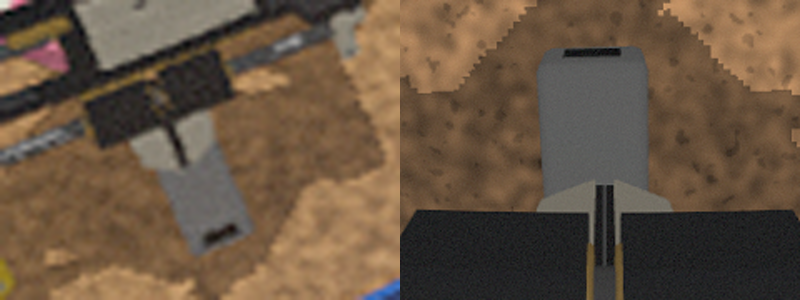

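The fingers are at mid-length and still closed over the bank. I'll compare the stated tip height with the cameras.

```bash
python3 - <<'E'
from h import *
ps=bot.camera_params('scene');pw=bot.camera_params('wrist')
for z in(3,10,20,27,34,40): print(z,w2px(ps,(440,-389,z)).round(1), px2w(ps,202,298,z)[:2].round(1))
T=np.array(pw['camera_from_world']); f=240/np.tan(np.radians(pw['fovy'])/2)
for z in(3,10,20,27,34,40):
    q=T[:3,:3]@np.array([440,-389,z])+T[:3,3]; r=np.hypot(q[0],q[1]); t=np.arctan2(r,q[2]); print(z,np.round([pw['cx']+f*t*q[0]/r,pw['cy']+f*t*q[1]/r],1))
for u,v in((524/1,0),): pass
# bank far top edge in crop: (540,75)-(648,75)->
for u,v in((200+140*.6,170+75*.6),(200+248*.6,170+75*.6),(200+143*.6,170+195*.6),(200+247*.6,170+195*.6)):
    print([ (z,px2w(pw,u,v,z,True)[:2].round(1).tolist()) for z in (0,24)])
o=bot.get_obs();print(o['joint_positions'],o['tool_pos'])
E
```

```text
3 [201.7 299.5] [ 436.4 -386.7]
10 [201.1 298. ] [ 441.3 -387.2]
20 [200.2 295.7] [ 448.3 -387.8]
27 [199.5 294. ] [ 453.2 -388.2]
34 [198.9 292.4] [ 458.2 -388.6]
40 [198.3 290.9] [ 462.4 -389. ]
3 [321.7 279.1]
10 [321.6 284.6]
20 [321.6 293.1]
27 [321.6 299.6]
34 [321.6 306.6]
40 [321.6 313.1]
[(0, [475.3, -372.6]), (24, [481.0, -375.6])]
[(0, [472.7, -405.4]), (24, [478.7, -404.1])]
[(0, [435.4, -369.2]), (24, [446.4, -372.6])]
[(0, [432.8, -402.8]), (24, [444.1, -401.8])]
[-8.54454625e-01  6.75950658e-01  1.57689248e+00 -1.32601945e-04
  8.88535656e-01  7.96272949e-01] [ 439.84219983 -388.90673948   20.42128206]
```

The opening visible in the earlier wrist picture also suggests the tips sit near or slightly behind the stated TCP. I'll probe gently by lowering the closed tips until they touch the bank's top (z=24).

```bash
python3 -m pendant '[[[0,0,-0.03],[0,0,0],-1],[[0,0,-0.03],[0,0,0],-1],[[0,0,-0.03],[0,0,0],-1],[[0,0,0],[0,0,0],-1],[[0,0,0],[0,0,0],-1],[[0,0,0],[0,0,0],-1],[[0,0,0],[0,0,0],-1],[[0,0,0],[0,0,0],-1],[[0,0,0],[0,0,0],-1],[[0,0,0],[0,0,0],-1]]'; python3 - <<'E'
from h import *
# which tip offset d (ahead of TCP) explains w1: tips at px (226,281),(419,281), opening ~92
T=np.array([[-0.092,-0.996,-0.002,-347.491],[-0.952,0.088,0.294,397.777],[-0.293,0.029,-0.956,496.476],[0,0,0,1]])
f=240/np.tan(np.radians(65.70646984690485)/2)
ya=-.094;tx=np.array([np.cos(ya),np.sin(ya),0]);ty=np.array([np.sin(ya),-np.cos(ya),0])
for d in(17,8,0,-8,-16):
  r=[]
  for s in(-46,46):
    q=T[:3,:3]@(np.array([414.8,-386.9,195.1-d])+9.5*tx+s*ty)+T[:3,3];h=np.hypot(q[0],q[1]);t=np.arctan2(h,q[2]);r+=[322.3+f*t*q[0]/h,236.2+f*t*q[1]/h]
  print(d,np.round(r,1))
E
```

```text
time: 7.17
tool_pos: [439.9, -389.0, 20.2]
tcp_rot: [3.14, -0.001, -0.08]
contact_force: [-5.2, 5.0, 20.6]
grip_width: 0.2
finger_force: 10.2
17 [233.3 259.2 409.  259.5]
8 [229.3 265.5 412.9 265.8]
0 [225.4 271.6 416.6 272. ]
-8 [221.3 278.1 420.5 278.6]
-16 [216.8 285.3 424.8 285.8]
```

Contact came at TCP z≈20.2 with the tip on the bank's top at z=24, so the tips are about 4 mm behind the TCP. Grasping therefore needs TCP z≈7. The body will also sit lower than I'd planned, so its footprint has to stay clear of the bottles. I'll lift, open, go down and grip.

```bash
python3 -m pendant '[[[0,0,0.3],[0,0,0],0.1],[[0,0,0],[0,0,0],0.1],[[0,0,0],[0,0,0],0.1],[[0,0,0],[0,0,0],0.1],[[0,0,0],[0,0,0],0.1],[[0,0,0],[0,0,0],0.1],[[0,0,0],[0,0,0],0.1],[[0,0,-0.25],[0,0,0],0.1],[[0,0,-0.2],[0,0,0],0.1],[[0,0,-0.2],[0,0,0],0.1]]'
python3 -m pendant '[[[0,0,0],[0,0,0],-1],[[0,0,0],[0,0,0],-1],[[0,0,0],[0,0,0],-1],[[0,0,0],[0,0,0],-1],[[0,0,0],[0,0,0],-1],[[0,0,0],[0,0,0],-1],[[0,0,0],[0,0,0],-1],[[0,0,0],[0,0,0],-1],[[0,0,0.1],[0,0,0],-1],[[0,0,0.2],[0,0,0],-1]]'
```

```text
time: 8.0
tool_pos: [439.6, -388.6, 6.1]
tcp_rot: [-3.141, 0.001, -0.08]
contact_force: [0.7, 0.1, 0.2]
grip_width: 50.2
finger_force: 0.0
time: 8.83
tool_pos: [439.4, -388.4, 15.8]
tcp_rot: [-3.141, 0.001, -0.08]
contact_force: [0.2, 0.2, -1.7]
grip_width: 29.6
finger_force: 30.0
```

Gripped: width 29.6 mm, 30 N, and the weight shows on the wrist. I'm carrying it to the far jig bay at (602,319).

```bash
python3 -m pendant '[[[0,0,1],[0,0,0],-1],[[0,0,1],[0,0,0],-1],[[0,0,1],[0,0,0.1],-1],[[0.23,1,0.1],[0,0,0.1],-1],[[0.23,1,0.1],[0,0,0.1],-1],[[0.23,1,0.1],[0,0,0.1],-1],[[0.23,1,0.1],[0,0,0.1],-1],[[0.23,1,0.1],[0,0,0],-1],[[0.23,1,0.1],[0,0,0],-1],[[0.23,1,0.1],[0,0,0],-1]]'
python3 -m pendant '[[[0.23,1,0],[0,0,0],-1],[[0.23,1,0],[0,0,0],-1],[[0.23,1,0],[0,0,0],-1],[[0.23,1,0],[0,0,0],-1],[[0.23,1,0],[0,0,0],-1],[[0.23,1,0],[0,0,0],-1],[[0.23,1,0],[0,0,0],-1],[[0.23,1,0],[0,0,0],-1],[[0.23,1,0],[0,0,0],-1],[[0.23,1,0],[0,0,0],-1]]'
python3 -m pendant '[[[0.23,1,0],[0,0,0],-1],[[0.23,1,0],[0,0,0],-1],[[0.23,1,0],[0,0,0],-1],[[0.23,1,0],[0,0,0],-1],[[0.23,1,0],[0,0,0],-1],[[0.23,0.8,0],[0,0,0],-1],[[0,0.2,0],[0,0,0],-1],[[0,0,0],[0,0,0],-1],[[0,0,0],[0,0,0],-1],[[0,0,0],[0,0,0],-1]]'
python3 - <<'E'
from h import *
im,p=snap('wrist','w5.png'); o=bot.get_obs(); print(o['time'],o['tool_pos'].round(1),o['grip_width'])
E
```

```text
time: 9.67
tool_pos: [488.3, -177.5, 128.0]
tcp_rot: [3.141, -0.001, -0.02]
contact_force: [1.2, 0.5, -1.3]
grip_width: 29.6
finger_force: 30.0
time: 10.5
tool_pos: [557.3, 122.7, 127.8]
tcp_rot: [3.142, -0.001, -0.02]
contact_force: [0.2, 0.2, -1.6]
grip_width: 29.8
finger_force: 30.0
time: 11.33
tool_pos: [598.4, 299.8, 127.3]
tcp_rot: [3.141, 0.0, -0.021]
contact_force: [-0.6, -0.2, -1.4]
grip_width: 29.5
finger_force: 30.0
11.3833 [598.5 299.7 127.4] 29.838442035069544
```

View pics/w5.png

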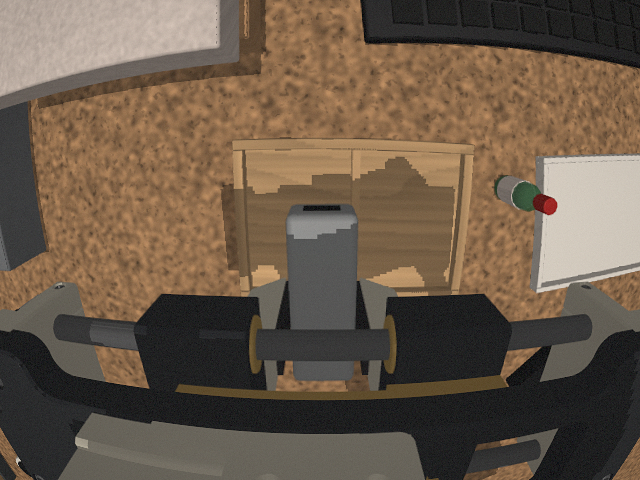

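The wrist view shows the held bank over the jig. The jig's far corners are at (233,142) and (474,147), and the divider's far end is at (357,150). The bottle base is near (507,186), and a grey box sits at the left edge (45,250).

```bash
python3 - <<'E'
from h import *
p=bot.camera_params('wrist')
for n,u,v,z in(('jig far l',233,142,14),('far r',474,147,14),('div far',357,150,14),('right near',455,292,14),('left near',242,290,14),('bottle base',505,188,0),('box corner',45,250,50),('box top?',0,270,60),('paper near',237,62,40),('wt nl',541,290,14),('wt fl',541,157,14)): print(n,px2w(p,u,v,z,True)[:2].round(1))
E
```

```text
jig far l [667.6 364.6]
far r [662.8 180.1]
div far [658.7 272.4]
right near [540.2 186.5]
left near [547.2 367. ]
bottle base [628.3 142.3]
box corner [596.3 534.2]
box top? [580.4 594.8]
paper near [723.4 353.7]
wt nl [535.9  96.1]
wt fl [657.9 115.9]
```

```bash
python3 -m pendant '[[[0.08,0.3,-0.5],[0,0,0],-1],[[0,0.3,-0.9],[0,0,0],-1],[[0,0,-0.9],[0,0,0],-1],[[0,0,-0.8],[0,0,0],-1],[[0,0,-0.4],[0,0,0],-1],[[0,0,-0.2],[0,0,0],-1],[[0,0,-0.1],[0,0,0],-1],[[0,0,-0.08],[0,0,0],-1],[[0,0,0],[0,0,0],-1],[[0,0,0],[0,0,0],-1]]'
```

```text
time: 12.22
tool_pos: [601.8, 319.4, 12.1]
tcp_rot: [-3.141, -0.002, -0.02]
contact_force: [0.1, 0.2, -1.2]
grip_width: 29.5
finger_force: 30.0
```

```bash
python3 -m pendant '[[[0,0,-0.03],[0,0,0],-1],[[0,0,-0.02],[0,0,0],-1],[[0,0,0],[0,0,0],-1],[[0,0,0],[0,0,0],-0.13],[[0,0,0],[0,0,0],-0.13],[[0,0,0],[0,0,0],-0.13],[[0,0,0],[0,0,0],-0.13],[[0,0,0],[0,0,0],-0.13],[[0,0,0.2],[0,0,0],-0.13],[[0,0,0.5],[0,0,0],-0.13]]'
python3 -m pendant '[[[0,0,1],[0,0,0],0],[[0,0,1],[0,0,0],0],[[-0.5,-0.6,0.9],[0,0,0],0],[[-0.6,-1,0.1],[0,0,0],0],[[-0.6,-1,0],[0,0,0],0],[[-0.6,-1,0],[0,0,-0.5],0],[[-0.6,-1,0],[0,0,-0.9],0],[[-0.6,-1,0],[0,0,-0.9],0],[[-0.6,-1,0],[0,0,-0.9],0],[[-0.5,-0.7,0],[0,0,-0.9],0]]'
python3 - <<'E'
from h import *
im,p=snap('wrist','w6.png'); o=bot.get_obs(); print(o['time'],o['tool_pos'].round(1),o['tcp_rot'].round(3),o['grip_width'])
E
```

```text
time: 13.05
tool_pos: [599.5, 318.5, 28.4]
tcp_rot: [3.14, 0.004, -0.02]
contact_force: [-0.7, 0.2, 0.1]
grip_width: 39.7
finger_force: 0.0
time: 13.88
tool_pos: [461.5, 98.3, 120.7]
tcp_rot: [3.141, -0.0, -0.518]
contact_force: [-0.3, -0.3, -0.0]
grip_width: 45.5
finger_force: 0.0
13.9333 [458.9  96.1 120.4] [ 3.138e+00  2.000e-03 -5.250e-01] 45.88082211184679
```

View pics/w6.png

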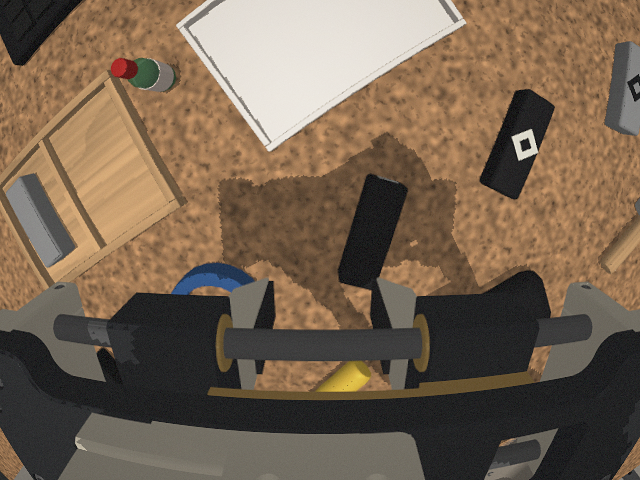

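The silver bank lies flat in its bay at (40,222). The plain black bank's top corners are about (372,182), (405,188), (375,284) and (341,276). bm1's mark is at (525,145), the tape at (210,280) and the mouse at (515,290).

```bash
python3 - <<'E'
from h import *
p=bot.camera_params('wrist')
c=np.array([px2w(p,u,v,24,True)[:2] for u,v in((372,182),(405,188),(375,284),(341,276))]);print(c.round(1),c.mean(0).round(1),np.arctan2(*(c[0]-c[3])[::-1]),np.arctan2(*(c[1]-c[2])[::-1]))
for n,u,v,z in(('bm1 mark',525,145,24),('bm1 far',530,92,24),('bm1 near',500,190,24),('tape edge',222,266,24),('mouse',500,285,25),('bot',165,75,0)): print(n,px2w(p,u,v,z,True)[:2].round(1))
o=bot.get_obs();print(o['tool_pos'].round(1),o['tcp_rot'])
E
```

```text
[[474.9  45.1]
 [459.5  26.2]
 [404.3  79.7]
 [423.5  99. ]] [440.6  62.5] -0.8086183677340831 -0.7698622967428161
bm1 mark [443.4 -75.1]
bm1 far [478.  -98.2]
bm1 near [421.9 -40.2]
tape edge [475.7 173.9]
mouse [347.7 -10.9]
bot [628.4 139.8]
[458.9  96.1 120.4] [ 3.13833891e+00  1.97980270e-03 -5.25303206e-01]
```

```bash
python3 -m pendant '[[[-0.3,-0.55,-0.3],[0,0,-0.71],0.05],[[-0.3,-0.5,-0.9],[0,0,-0.71],0.05],[[0,0,-0.9],[0,0,-0.71],0.05],[[0,0,-0.8],[0,0,0],0.05],[[0,0,-0.5],[0,0,0],0.05],[[0,0,-0.28],[0,0,0],0.05],[[0,0,-0.1],[0,0,0],0.05],[[0,0,0],[0,0,0],-1],[[0,0,0],[0,0,0],-1],[[0,0,0],[0,0,0],-1]]'
python3 -m pendant '[[[0,0,0],[0,0,0],-1],[[0,0,0],[0,0,0],-1],[[0,0,0],[0,0,0],-1],[[0,0,0],[0,0,0],-1],[[0,0,0.2],[0,0,0],-1],[[0,0,0.8],[0,0,0],-1],[[0,0,1],[0,0,0],-1],[[0,0,1],[0,0,0],-1],[[0,0,1],[0,0,0],-1],[[0,0,0],[0,0,0],-1]]'
```

```text
time: 14.77
tool_pos: [445.7, 68.7, 7.8]
tcp_rot: [-3.14, -0.001, -0.767]
contact_force: [-1.0, -1.1, -0.3]
grip_width: 32.5
finger_force: 0.2
time: 15.6
tool_pos: [448.0, 68.7, 132.3]
tcp_rot: [-3.135, -0.007, -0.767]
contact_force: [1.7, -0.1, 0.5]
grip_width: 29.6
finger_force: 30.0
```

```bash
python3 -m pendant '[[[0.8,0.85,0],[0,0,0.6],-1],[[0.8,0.85,0],[0,0,0.6],-1],[[0.8,0.85,0],[0,0,0.6],-1],[[0.8,0.85,0],[0,0,0.6],-1],[[0.8,0.85,0],[0,0,0.6],-1],[[0.6,0.75,0],[0,0,0.45],-1],[[0.4,0.35,0],[0,0,0],-1],[[0,0,0],[0,0,0],-1],[[0,0,0],[0,0,0],-1],[[0,0,0],[0,0,0],-1]]'
```

```text
time: 16.43
tool_pos: [593.9, 228.5, 126.2]
tcp_rot: [3.14, 0.002, -0.354]
contact_force: [0.2, 0.2, -1.6]
grip_width: 29.5
finger_force: 30.0
```

```bash
python3 -m pendant '[[[0.1,0,-0.8],[0,0,0],-1],[[0,0,-0.9],[0,0,0],-1],[[0,0,-0.9],[0,0,0],-1],[[0,0,-0.6],[0,0,0],-1],[[0,0,-0.3],[0,0,0],-1],[[0,0,-0.2],[0,0,0],-1],[[0,0,-0.1],[0,0,0],-1],[[0,0,-0.05],[0,0,0],-1],[[0,0,0],[0,0,0],-1],[[0,0,0],[0,0,0],-1]]'
```

```text
time: 17.27
tool_pos: [598.6, 229.3, 12.5]
tcp_rot: [-3.141, -0.002, -0.353]
contact_force: [-0.3, -1.2, -0.4]
grip_width: 29.7
finger_force: 30.0
```

```bash
python3 -m pendant '[[[0,0,-0.03],[0,0,0],-1],[[0,0,-0.02],[0,0,0],-1],[[0,0,0],[0,0,0],-1],[[0,0,0],[0,0,0],-0.13],[[0,0,0],[0,0,0],-0.13],[[0,0,0],[0,0,0],-0.13],[[0,0,0],[0,0,0],-0.13],[[0,0,0],[0,0,0],-0.13],[[0,0,0.2],[0,0,0],-0.13],[[0,0,0.5],[0,0,0],-0.13]]'
python3 -m pendant '[[[0,0,1],[0,0,0],0.05],[[0,0,1],[0,0,0],0.05],[[-0.7,0.5,0.9],[0,0,0.4],0.05],[[-0.8,0.65,0.1],[0,0,0.5],0.05],[[-0.8,0.65,0],[0,0,0.5],0.05],[[-0.8,0.65,0],[0,0,0.5],0.05],[[-0.8,0.65,0],[0,0,0.5],0.05],[[-0.8,0.65,0],[0,0,0.5],0.05],[[-0.8,0.65,0],[0,0,0],0.05],[[-0.4,0.3,0],[0,0,0],0.05]]'
cat > wl.py <<'E'
from h import *
import sys
def wproj(p,X):
    f=240/np.tan(np.radians(p['fovy'])/2);T=np.array(p['camera_from_world']);q=T[:3,:3]@np.array(X,float)+T[:3,3];h=np.hypot(q[0],q[1]);t=np.arctan2(h,q[2]);return p['cx']+f*t*q[0]/h,p['cy']+f*t*q[1]/h
def look(kind,x,y,f):
    im,p=snap('wrist',f); o=bot.get_obs(); print('t',round(o['time'],2),o['tool_pos'].round(1),o['tcp_rot'].round(3),o['grip_width'].__round__(1))
    # rectify the plane z=24 around the expected place, 0.5 mm/px: col=y, row=x
    X,Y=np.meshgrid(x+np.arange(-60,60.1,.5),y+np.arange(-60,60.1,.5),indexing='ij')
    P=np.array([wproj(p,(a,b,24)) for a,b in zip(X.ravel(),Y.ravel())],np.float32).reshape(*X.shape,2)
    r=cv2.remap(im,P[...,0],P[...,1],cv2.INTER_LINEAR); cv2.imwrite('pics/r_'+f,cv2.resize(r,(480,480)))
    hsv=cv2.cvtColor(r,cv2.COLOR_BGR2HSV); s,v=hsv[...,1].astype(int),hsv[...,2].astype(int)
    body=(((v<50) if kind=='black' else (s<50))).astype(np.uint8)
    body=cv2.morphologyEx(body,cv2.MORPH_OPEN,np.ones((5,5))); n,l,st,ce=cv2.connectedComponentsWithStats(body)
    i=l[120-20:120+20,120-20:120+20]; i=np.argmax(np.bincount(i[i>0])); h=cv2.findContours((l==i).astype(np.uint8),0,2)[0][0]
    c,wh,a=cv2.minAreaRect(h); print('rect ctr',x-60+c[1]/2,y-60+c[0]/2,'size',np.array(wh)/2)
    b=cv2.boxPoints((c,wh,a)); e=max((b[1]-b[0],b[2]-b[1]),key=np.linalg.norm); print('yaw',round((np.arctan2(e[0],e[1])+1.5708)%np.pi-1.5708,3))
    hull=np.zeros_like(body); cv2.fillConvexPoly(hull,cv2.convexHull(h),1); hull=cv2.erode(hull,np.ones((13,13)))
    m=((v>120) if kind=='black' else (v<60))&(hull>0); ii=np.argwhere(m)
    if len(ii): print('mark',len(ii),(ii.min(0)+ii.max(0))/4+[x-60,y-60],np.ptp(ii,axis=0)/2)
if __name__=='__main__': look(sys.argv[1],float(sys.argv[2]),float(sys.argv[3]),sys.argv[4])
E
python3 wl.py black 420 371 w7.png
```

```text
time: 18.1
tool_pos: [596.4, 228.8, 29.2]
tcp_rot: [3.139, 0.004, -0.353]
contact_force: [-0.3, 0.5, 0.9]
grip_width: 40.1
finger_force: 0.0
time: 18.93
tool_pos: [418.2, 372.0, 121.4]
tcp_rot: [-3.141, 0.001, -0.003]
contact_force: [0.4, 0.7, 0.2]
grip_width: 48.3
finger_force: 0.0
t 18.98 [417.  372.8 121.4] [-3.141e+00  1.000e-03 -2.000e-03] 48.1
rect ctr 420.00000381469727 370.25000381469727 size [7.42462063 7.42462111]
yaw -0.785
```

View pics/r_w7.png

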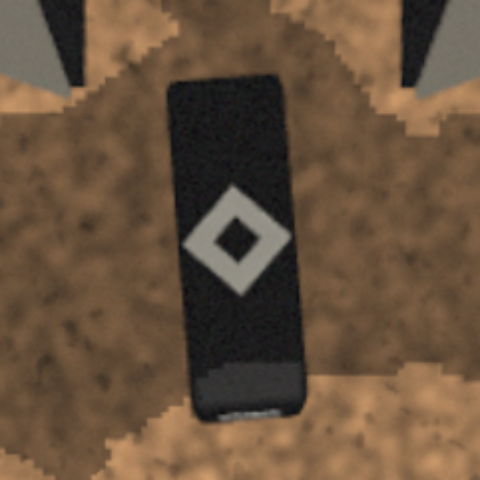

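The rectified crop shows bm2 with its white diamond at pixel (237,240), which puts its centre at (420,370) and yaw at +0.057. I'll grasp it now.

```bash
python3 -m pendant '[[[0.08,-0.07,-0.3],[0,0,0.48],0.05],[[0,0,-0.9],[0,0,0],0.05],[[0,0,-0.9],[0,0,0],0.05],[[0,0,-0.8],[0,0,0],0.05],[[0,0,-0.5],[0,0,0],0.05],[[0,0,-0.28],[0,0,0],0.05],[[0,0,-0.12],[0,0,0],0.05],[[0,0,0],[0,0,0],-1],[[0,0,0],[0,0,0],-1],[[0,0,0],[0,0,0],-1]]'
python3 -m pendant '[[[0,0,0],[0,0,0],-1],[[0,0,0],[0,0,0],-1],[[0,0,0],[0,0,0],-1],[[0,0,0],[0,0,0],-1],[[0,0,0.2],[0,0,0],-1],[[0,0,0.8],[0,0,0],-1],[[0,0,1],[0,0,0],-1],[[0,0,1],[0,0,0],-1],[[0.2,-0.5,1],[0,0,0],-1],[[0.22,-1,0],[0,0,0],-1]]'
```

```text
time: 19.82
tool_pos: [424.2, 368.5, 8.1]
tcp_rot: [-3.14, -0.002, 0.052]
contact_force: [0.5, 1.0, 0.3]
grip_width: 32.8
finger_force: 0.3
time: 20.65
tool_pos: [438.5, 326.4, 133.0]
tcp_rot: [-3.136, -0.01, 0.056]
contact_force: [1.9, 0.7, -1.2]
grip_width: 29.8
finger_force: 30.0
```

```bash
python3 -m pendant '[[[0.27,-1,0],[0,0,0],-1],[[0.27,-1,0],[0,0,0],-1],[[0.27,-1,0],[0,0,0],-1],[[0.27,-1,0],[0,0,0],-1],[[0.27,-1,0],[0,0,0],-1],[[0.27,-1,0],[0,0,0],-1],[[0.27,-1,0],[0,0,0],-1],[[0.27,-1,0],[0,0,0],-1],[[0.27,-1,0],[0,0,0],-1],[[0.27,-1,0],[0,0,0],-1]]'
python3 -m pendant '[[[0.27,-1,0],[0,0,0],-1],[[0.27,-1,0],[0,0,0],-1],[[0.27,-1,0],[0,0,0],-1],[[0.27,-1,0],[0,0,0],-1],[[0.27,-1,0],[0,0,0],-1],[[0.27,-1,0],[0,0,0],-1],[[0.27,-1,0],[0,0,0],-1],[[0.27,-1,0],[0,0,0],-1],[[0.27,-1,0],[0,0,0],-1],[[0.27,-1,0],[0,0,0],-1]]'
python3 -m pendant '[[[0.27,-1,0],[0,0,0],-1],[[0,-0.55,0],[0,0,0],-1],[[0,0,0],[0,0,0],-1],[[0,0,0],[0,0,0],-1],[[0,0,0],[0,0,0],-1],[[0,0,0],[0,0,0],-1],[[0,0,0],[0,0,0],-1],[[0,0,0],[0,0,0],-1],[[0,0,0],[0,0,0],-1],[[0,0,0],[0,0,0],-1]]'
```

```text
time: 21.48
tool_pos: [516.6, 21.6, 127.0]
tcp_rot: [-3.142, 0.001, 0.052]
contact_force: [0.9, -0.8, -0.8]
grip_width: 29.8
finger_force: 30.0
time: 22.32
tool_pos: [597.7, -278.2, 126.8]
tcp_rot: [-3.141, 0.001, 0.052]
contact_force: [0.8, -0.2, -1.4]
grip_width: 29.7
finger_force: 30.0
time: 23.15
tool_pos: [606.2, -323.0, 127.0]
tcp_rot: [3.141, -0.0, 0.053]
contact_force: [-0.9, 0.4, -0.8]
grip_width: 29.7
finger_force: 30.0
```

```bash
python3 -m pendant '[[[0.27,-0.03,-0.8],[0,0,0],-1],[[0,0,-0.9],[0,0,0],-1],[[0,0,-0.9],[0,0,0],-1],[[0,0,-0.6],[0,0,0],-1],[[0,0,-0.3],[0,0,0],-1],[[0,0,-0.2],[0,0,0],-1],[[0,0,-0.1],[0,0,0],-1],[[0,0,-0.05],[0,0,0],-1],[[0,0,-0.03],[0,0,0],-1],[[0,0,0],[0,0,0],-1]]'
```

```text
time: 23.98
tool_pos: [614.8, -324.7, 12.1]
tcp_rot: [3.14, -0.002, 0.052]
contact_force: [-1.2, 0.3, 1.5]
grip_width: 29.7
finger_force: 30.0
```

```bash
python3 -m pendant '[[[0,0,-0.02],[0,0,0],-1],[[0,0,0],[0,0,0],-0.13],[[0,0,0],[0,0,0],-0.13],[[0,0,0],[0,0,0],-0.13],[[0,0,0],[0,0,0],-0.13],[[0,0,0],[0,0,0],-0.13],[[0,0,0.2],[0,0,0],-0.13],[[0,0,0.5],[0,0,0],-0.1],[[0,0,1],[0,0,0],0.05],[[0,0,1],[0,0,0],0.05]]'
python3 -m pendant '[[[-0.6,0.9,0.8],[0,0,-0.7],0.05],[[-0.6,1,0],[0,0,-0.8],0.05],[[-0.6,1,0],[0,0,-0.8],0.05],[[-0.6,1,0],[0,0,-0.8],0.05],[[-0.6,1,0],[0,0,-0.8],0.05],[[-0.6,1,0],[0,0,-0.8],0.05],[[-0.6,1,0],[0,0,-0.8],0.05],[[-0.6,1,0],[0,0,-0.8],0.05],[[-0.6,0.5,0],[0,0,-0.8],0.05],[[0,0,0],[0,0,-0.4],0.05]]'
sed -i 's/v<50/v<60/' wl.py; python3 wl.py black 446 -73 w8.png; python3 - <<'E'
import cv2
cv2.imwrite('pics/r8.png',__import__('numpy').hstack([cv2.imread('pics/r_w8.png')[:,:,:],cv2.resize(cv2.imread('pics/w8.png'),(320,240)).repeat(2,0)]))
E
```

```text
time: 24.82
tool_pos: [613.4, -323.9, 90.8]
tcp_rot: [-3.14, 0.002, 0.052]
contact_force: [1.6, -0.9, -0.4]
grip_width: 47.2
finger_force: 0.0
time: 25.65
tool_pos: [448.5, -69.0, 115.1]
tcp_rot: [3.14, 0.003, -0.85]
contact_force: [-0.3, 0.2, -0.2]
grip_width: 48.4
finger_force: 0.0
t 25.7 [450.7 -70.6 115.5] [ 3.141  0.    -0.851] 47.8
rect ctr 448.07178497314453 -72.53217697143555 size [7.91054583 7.81104183]
yaw 1.471
```

View pics/r8.png

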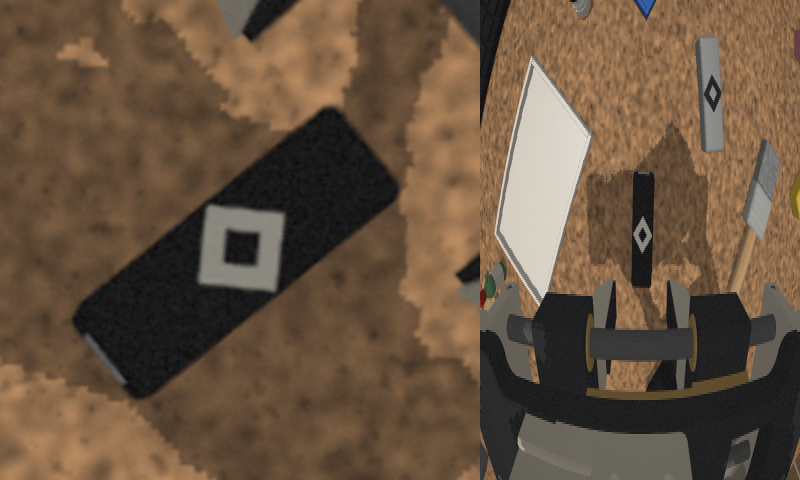

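bm1's diamond is at rectified pixel (242,248), giving centre (448,-72.5) and yaw -0.88. I'll grasp it.

```bash
python3 -m pendant '[[[-0.05,-0.08,-0.3],[0,0,-0.25],0.05],[[0,0,-0.9],[0,0,0],0.05],[[0,0,-0.8],[0,0,0],0.05],[[0,0,-0.7],[0,0,0],0.05],[[0,0,-0.5],[0,0,0],0.05],[[0,0,-0.28],[0,0,0],0.05],[[0,0,-0.12],[0,0,0],0.05],[[0,0,0],[0,0,0],-1],[[0,0,0],[0,0,0],-1],[[0,0,0],[0,0,0],-1]]'
python3 -m pendant '[[[0,0,0],[0,0,0],-1],[[0,0,0],[0,0,0],-1],[[0,0,0],[0,0,0],-1],[[0,0,0],[0,0,0],-1],[[0,0,0.2],[0,0,0],-1],[[0,0,0.8],[0,0,0],-1],[[0,0,1],[0,0,0],-1],[[0,0,1],[0,0,0],-1],[[0.8,-0.8,1],[0,0,0.8],-1],[[0.8,-0.9,0],[0,0,0.9],-1]]'
```

```text
time: 26.53
tool_pos: [451.4, -75.0, 7.7]
tcp_rot: [-3.141, -0.002, -0.878]
contact_force: [-0.5, 0.6, -0.6]
grip_width: 33.0
finger_force: 0.0
time: 27.37
tool_pos: [498.8, -123.8, 130.4]
tcp_rot: [-3.139, -0.008, -0.667]
contact_force: [2.9, 0.1, -0.5]
grip_width: 29.5
finger_force: 29.9
```

```bash
python3 -m pendant '[[[0.54,-0.62,0],[0,0,0.9],-1],[[0.54,-0.62,0],[0,0,0.9],-1],[[0.54,-0.62,0],[0,0,0.9],-1],[[0.54,-0.62,0],[0,0,0.9],-1],[[0.54,-0.62,0],[0,0,0.9],-1],[[0.54,-0.62,0],[0,0,0.9],-1],[[0.54,-0.62,0],[0,0,0.8],-1],[[0,0,0],[0,0,0],-1],[[0,0,0],[0,0,0],-1],[[0,0,0],[0,0,0],-1]]'
```

```text
time: 28.2
tool_pos: [609.3, -253.2, 124.0]
tcp_rot: [-3.14, 0.002, 0.069]
contact_force: [-0.3, 0.3, -1.6]
grip_width: 29.9
finger_force: 29.9
```

```bash
python3 -m pendant '[[[0.07,-0.1,-0.8],[0,0,0],-1],[[0,0,-0.9],[0,0,0],-1],[[0,0,-0.9],[0,0,0],-1],[[0,0,-0.6],[0,0,0],-1],[[0,0,-0.3],[0,0,0],-1],[[0,0,-0.15],[0,0,0],-1],[[0,0,-0.08],[0,0,0],-1],[[0,0,-0.03],[0,0,0],-1],[[0,0,0],[0,0,0],-1],[[0,0,0],[0,0,0],-1]]'
```

```text
time: 29.03
tool_pos: [612.8, -257.3, 12.9]
tcp_rot: [3.14, -0.002, 0.07]
contact_force: [-0.0, -0.0, -1.1]
grip_width: 29.3
finger_force: 29.9
```

```bash
python3 -m pendant '[[[0,0,-0.04],[0,0,0],-1],[[0,0,-0.03],[0,0,0],-1],[[0,0,0],[0,0,0],-1],[[0,0,0],[0,0,0],-0.13],[[0,0,0],[0,0,0],-0.13],[[0,0,0],[0,0,0],-0.13],[[0,0,0],[0,0,0],-0.13],[[0,0,0],[0,0,0],-0.13],[[0,0,0.2],[0,0,0],-0.13],[[0,0,0.6],[0,0,0],-0.13]]'
python3 -m pendant '[[[0,0,1],[0,0,0],0.05],[[0,0,1],[0,0,0],0.05],[[-0.8,0.2,0.8],[0,0,-0.8],0.05],[[-0.8,0.2,0],[0,0,-0.8],0.05],[[-0.8,0.2,0],[0,0,-0.8],0.05],[[-0.8,0.2,0],[0,0,-0.9],0.05],[[-0.8,0.2,0],[0,0,-0.9],0.05],[[-0.8,0.2,0],[0,0,-0.9],0.05],[[-0.8,0.2,0],[0,0,-0.9],0.05],[[0,0,0],[0,0,-0.6],0.05]]'
python3 wl.py silver 443 -214 w9.png; python3 - <<'E'
import cv2
cv2.imwrite('pics/r9.png',__import__('numpy').hstack([cv2.imread('pics/r_w9.png')[:,:,:],cv2.resize(cv2.imread('pics/w9.png'),(320,240)).repeat(2,0)]))
E
```

```text
time: 29.87
tool_pos: [610.5, -256.1, 31.2]
tcp_rot: [-3.139, 0.005, 0.07]
contact_force: [-0.7, -0.6, -0.6]
grip_width: 40.1
finger_force: 0.0
time: 30.7
tool_pos: [440.1, -213.2, 117.7]
tcp_rot: [3.141, 0.004, -0.728]
contact_force: [0.1, 0.4, -0.7]
grip_width: 48.3
finger_force: 0.0
t 30.75 [ 442.4 -214.4  118.1] [ 3.141e+00  1.000e-03 -7.310e-01] 48.1
rect ctr 444.1224784851074 -216.6739616394043 size [29.44729424 86.07141113]
yaw -0.712
mark 1131 [ 442.5  -215.25] [20.  19.5]
```

View pics/r9.png

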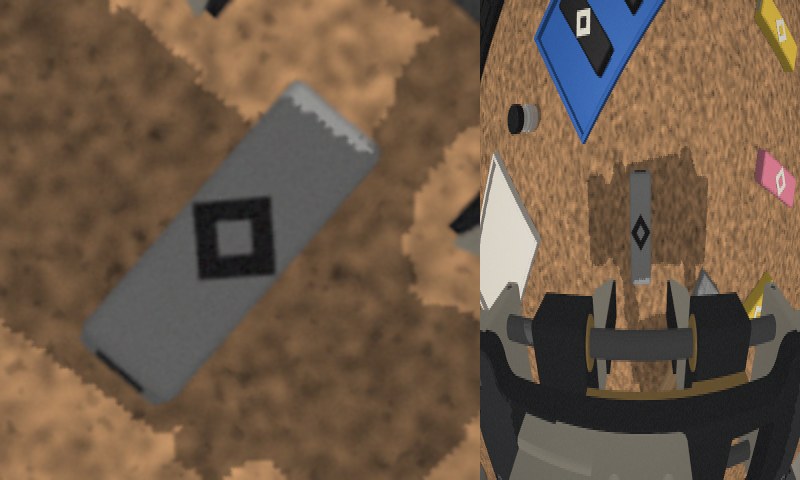

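The engraved silver bank's black diamond is at rectified pixel (234,238), giving centre (442.5,-215.3) and yaw -0.70. bm1 sits in the blue tray. I'll grasp the silver one.

```bash
python3 -m pendant '[[[0.03,-0.05,-0.3],[0,0,0.25],0.05],[[0,0,-0.9],[0,0,0],0.05],[[0,0,-0.9],[0,0,0],0.05],[[0,0,-0.7],[0,0,0],0.05],[[0,0,-0.5],[0,0,0],0.05],[[0,0,-0.28],[0,0,0],0.05],[[0,0,-0.12],[0,0,0],0.05],[[0,0,0],[0,0,0],-1],[[0,0,0],[0,0,0],-1],[[0,0,0],[0,0,0],-1]]'
python3 -m pendant '[[[0,0,0],[0,0,0],-1],[[0,0,0],[0,0,0],-1],[[0,0,0],[0,0,0],-1],[[0,0,0],[0,0,0],-1],[[0,0,0.2],[0,0,0],-1],[[0,0,0.8],[0,0,0],-1],[[0,0,1],[0,0,0],-1],[[0,0,1],[0,0,0],-1],[[0.6,0.8,1],[0,0,0.8],-1],[[0.7,1,0],[0,0,0.9],-1]]'
```

```text
time: 31.58
tool_pos: [445.9, -217.0, 7.5]
tcp_rot: [-3.142, -0.002, -0.691]
contact_force: [-0.3, -0.2, 0.7]
grip_width: 33.0
finger_force: 0.0
time: 32.42
tool_pos: [486.2, -165.4, 132.0]
tcp_rot: [3.141, -0.01, -0.488]
contact_force: [1.3, -1.3, -1.3]
grip_width: 29.7
finger_force: 29.9
```

```bash
python3 -m pendant '[[[0.57,0.86,0],[0,0,0.71],-1],[[0.57,0.86,0],[0,0,0.71],-1],[[0.57,0.86,0],[0,0,0.71],-1],[[0.57,0.86,0],[0,0,0.71],-1],[[0.57,0.86,0],[0,0,0.71],-1],[[0.57,0.86,0],[0,0,0.71],-1],[[0.57,0.86,0],[0,0,0.71],-1],[[0,0,0],[0,0,0],-1],[[0,0,0],[0,0,0],-1],[[0,0,0],[0,0,0],-1]]'
python3 -m pendant '[[[0,0,-0.8],[0,0,0],-1],[[0,0,-0.9],[0,0,0],-1],[[0,0,-0.9],[0,0,0],-1],[[0,0,-0.6],[0,0,0],-1],[[0,0,-0.3],[0,0,0],-1],[[0,0,-0.15],[0,0,0],-1],[[0,0,-0.08],[0,0,0],-1],[[0,0,-0.03],[0,0,0],-1],[[0,0,0],[0,0,0],-1],[[0,0,0],[0,0,0],-1]]'
```

```text
time: 33.25
tool_pos: [602.8, 17.5, 125.8]
tcp_rot: [3.141, 0.001, 0.108]
contact_force: [0.5, -1.1, -0.8]
grip_width: 29.5
finger_force: 29.9
time: 34.08
tool_pos: [604.2, 17.5, 14.4]
tcp_rot: [3.141, -0.002, 0.108]
contact_force: [0.7, -0.5, -1.5]
grip_width: 29.6
finger_force: 29.9
```

Down about 3 mm more, then release, retreat and check.

```bash
python3 -m pendant '[[[0,0,-0.05],[0,0,0],-1],[[0,0,-0.04],[0,0,0],-1],[[0,0,-0.02],[0,0,0],-1],[[0,0,0],[0,0,0],-0.13],[[0,0,0],[0,0,0],-0.13],[[0,0,0],[0,0,0],-0.13],[[0,0,0],[0,0,0],-0.13],[[0,0,0],[0,0,0],-0.13],[[0,0,0.2],[0,0,0],-0.13],[[0,0,0.6],[0,0,0],-0.13]]'
python3 -m pendant '[[[0,0,1],[0,0,0],0],[[0,0,1],[0,0,0],0],[[0,0,1],[0,0,0],0],[[-0.8,0,1],[0,0,0],0],[[-0.8,0,1],[0,0,0],0],[[-0.8,0,0],[0,0,0],0],[[-0.8,0,0],[0,0,0],0],[[-0.8,0,0],[0,0,0],0],[[-0.8,0,0],[0,0,0],0],[[0,0,0],[0,0,0],0]]'
python3 - <<'E'
from h import *
im,_=snap('scene','s9.png'); d,_=snap('side','d9.png')
cv2.imwrite('pics/fin.png',np.hstack([cv2.resize(im[150:390,200:520],(448,336),interpolation=2),cv2.resize(d[100:400,90:390],(336,336),interpolation=2)]))
E
```

```text
time: 34.92
tool_pos: [601.6, 17.8, 31.9]
tcp_rot: [-3.141, 0.005, 0.109]
contact_force: [-0.8, -0.1, 0.7]
grip_width: 39.7
finger_force: 0.0
time: 35.75
tool_pos: [455.4, 18.1, 184.2]
tcp_rot: [-3.141, 0.003, 0.109]
contact_force: [0.0, 0.8, -0.1]
grip_width: 46.1
finger_force: 0.0
```

View pics/fin.png

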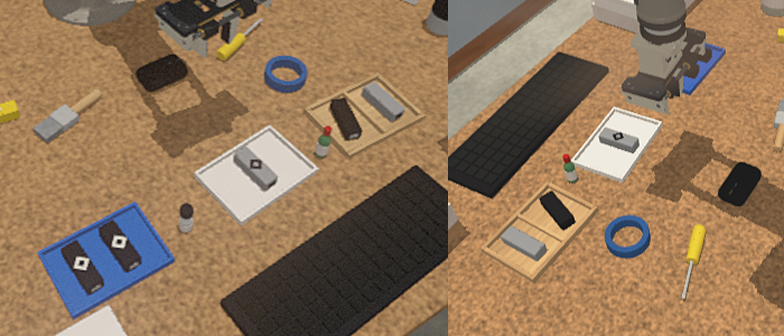

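The scene view shows both engraved black banks in the blue tray at (82,265) and (120,242), and the engraved silver one in the white tray at (256,165). The plain pair is in the jig, one per bay, at (345,118) and (383,100). The tape and both bottles have not moved.

```bash
python3 -c "from plant import bot; print(bot.close_job())"
```

```text
the job is handed in; nothing more can be done
None
```

All five power banks are sorted as asked, flat and mark up, with the tape roll untouched, and the job was handed in at about 36 s; the first bank took several tries because the fingertips sit about 21 mm short of the stated position, and the closed tips pressed its top with about 20 N while I measured that.

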